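# Wind the back gauge until the book block meets the trim line

### The job

Turn the three-spoked handwheel of the trimmer clockwise (seen from above) by pushing on its spokes with a shut fingertip, so that the back gauge slides the book block along the bed until the block's leading edge lies on the red line, and do not run it past the line: the gauge only pushes and cannot pull it back. Move the block only through the wheel, never touching or lifting the block, its weight or the gauge, leave the gauge up against the block and the weight standing on it, and leave the other things on the bench alone.

Things in the scene. Friction and masses are not known exactly. Their poses are not given: they have to be found in the camera images.
- trimmer: Fixed trimmer. Origin on the bench under the wheel's axis; y: the way the gauge pushes the block, z up. Green gearbox 92 x 92 mm, 50 high (collar to 60) under the wheel; green neck 50 wide, 46 high joins it to the aluminium bed (250 in x, y = 70 to 350, top 20 above the bench). Dark side fence along the bed's -x edge, top 50 above the bench.
- handwheel: Rimless steel wheel, vertical axis. Origin on the axis at spoke mid-height, 85 mm above the bench. Three level spokes, 14 mm thick, 120 degrees apart, with black 22 mm balls centred 88 mm out; hub 36 mm across, top 18 mm above origin. Turning clockwise seen from above advances the gauge 12 mm per radian; jobs need 1 to 5.2 rad. Friction holds it where left: 3 to 6 N of push at 55 mm; no coasting.
- spoke0 (a point): point on the centre line of one spoke, 55 mm from the axis; turns with the wheel
- spoke1 (a point): the same on the second spoke
- spoke2 (a point): the same on the third spoke
- gauge: Green back gauge on the bed, a plate 200 x 14 x 36 mm across the bed (along x), its top 57 mm above the bench, with a steel push rod behind; slides along the trimmer's y, driven by the handwheel only.
- gauge_face (a point): centre of the gauge's pushing face (the face toward the block). Axes as the trimmer's.
- book_block: Loose white book block lying flat on the bed between gauge and red line, 146 mm (own x, along the trimmer's y) by 200 mm by 42 mm high. Origin at the centre of its underside; own +x points to the red line. It starts 0 to 18 mm clear of the gauge and square to it within 0.02 rad.
- block_front (a point): middle of the block's leading face (toward the red line), half-way up, 73 mm from the block's centre
- block_back (a point): middle of the block's rear face (toward the gauge), half-way up
- trim_line: Red line across the bed, 3 mm wide and flat, parallel to the gauge; it lies at a different distance each time, 5 to 50 mm beyond the block's leading edge at the start. Origin on the line's middle, on the bed's top; its y axis is the trimmer's y. The block slides over it freely.
- book_weight: Black iron weight 50 x 85 x 60 mm with a wooden knob, standing on the block; rides along with it. Origin at the centre of its underside.
- stamp: Bystander: wooden-handled stamp, 26 x 50 x 68 mm, standing loose about 14 cm from the wheel's axis. Origin under its centre.
- wax: Bystander: yellow-brown cake of beeswax, 31 x 45 x 19 mm, loose, about 16 cm from the wheel's axis. Origin under its centre.
- reel: Bystander: reel of brown thread with whitish ends, 36 mm across, 45 mm high, standing loose about 13 cm from the wheel's axis. Origin under its centre.
Things that resemble listed ones, but are neither listed nor needed, are in the scene too. Of the things like the book_weight, leave any that is yellow; of the rest the larger one is meant.

How it is judged (in metres and radians):
On the way:
1. a finger pushes on the handwheel (contact force between the fingers and handwheel above 0.5 N), for 0.2 s.
At the end, for the whole second after the job is handed in: The block lies flat and at rest on the bed, square to the gauge (within 0.06 rad), its leading edge within 3 mm of the middle of the red line, the gauge within 6 mm of its rear face, and the weight still standing on it (y of block_front in the frame of trim_line between -0.003 and 0.003 m and y of block_back in the frame of gauge_face below 0.006 m and angle between the x axis of book_block and the y axis of trimmer, either way round below 0.06 rad and z of book_block in the frame of trimmer below 0.024 m and horizontal distance between book_weight and book_block below 0.06 m and z of book_weight in the frame of book_block above 0.037 m and angle between book_weight's own z axis and vertical below 0.1 rad and linear speed of book_block below 0.01 m/s); the robot touches nothing.
It fails at once if the block was run more than 5 mm past the middle of the red line (y of block_front in the frame of trim_line above 0.005 m).
It fails at once if the robot touched the block, the weight or the gauge (contact force between any of the fingers, the arm and book_block above 0.5 N or contact force between any of the fingers, the arm and book_weight above 0.5 N or contact force between any of the fingers, the arm and gauge above 0.5 N).
It fails at once if the block was lifted off the bed (z of book_block in the frame of trimmer above 0.03 m).
It fails at once if a bystander (stamp, wax or reel) was moved more than 15 mm (distance of any of stamp, wax, reel from where it was at the start of the episode above 0.015 m).
It also fails if it takes over 48 s, if anything falls off the work surface, if the arm or the gripper's body presses on something with over 40 N, if the wrist force passes 120 N, or if a joint passes its speed limit or range.

### The arm

A 6-joint arm with a two-finger parallel gripper is mounted at the origin on the work surface; the furniture and walls round the work are solid. World frame = base frame: x ahead of the robot, y to its left, z up, the work surface at z = 0. Lengths are in mm, angles in degrees, forces in N, time in s.
With the tool pointing down it reaches from about 350 to 850 mm from the base axis. Payload 8.1 kg.
Tool frame: the origin (TCP) lies at the very end of the fingers, on their centre line; the grasp point (between the pads) lies 19 mm behind it; z points along the fingers, y is the line along which they close (so a half turn about z gives the same grasp; the last joint's range is limited). The gripper opens to 85 mm and grips with 20 to 120 N. Pads are 22 mm wide; open, the fingers measure 114 mm over their backs; the gripper's body (76 mm by 85 mm) begins 54 mm behind the grasp point. The pads swing forward as they close: fully open they stand 13 mm farther back than shut.
Start: joints at [66.383, 7.471, 85.268, -0, 87.261, -4.893], TCP at [192.587, 568.257, 231.292] pointing down, gripper open.
Joint ranges: [-169.43, 169.43], [-51.17, 129.36], [1.28, 143.12], [-76.62, 256.62], [0, 156.53], [-152.29, 152.29]. Speed limits (degrees/s): [136.94, 136.94, 159.86, 180, 180, 180].

### API

Orientations are given as [roll, pitch, yaw] about the fixed x, y, z axes, in that order (R = Rz(yaw) Ry(pitch) Rx(roll)).
In Python, from bench import * gives the robot as it stands.
- The arm moves only by the tool play_rows, never from a script. Its argument "increments" is a list of rows, each a list of 3 entries, a list of its own where there are three numbers: the gripper's target within -1 to 1 (fully open at 1, half-way at 0, shut at -1), then the shift along the tool's x, y, z in mm, then the turn about the tool's z in rad. A call has 1 to 12 rows; each row shifts and turns the commanded pose from where the row before left it, along the tool's axes as they then stand; what a row does not reach is not made up. A row lasts 1/12 s, in which the tool goes at most 41.7 mm and 7.16 degrees, less where a joint would pass 70% of its speed; a pose out of reach is approached as far as the arm can. A call is refused whole if a number of a shift passes 41.7 or a number of a turn 0.125, either way. A call with a gripper value outside its range is refused whole. The fingers move at their own pace and stop on an object; "force" is the grip in N (left out, the last holds). Time passes only in rows, so rows that do not move let the fingers close. It gives the time, the measured TCP pose, the force, the opening and the grip force at its end, in the units of the state.
- sense(): the state, without advancing time (a new reading comes with each control period).
- snapshot(name): name is "scene" or "top"; returns a dict with "color" (420x560x3 uint8, red, green, blue), "intrinsics" (3x3 intrinsics, pixels), "k1" (the pictures are not rectified: a ray, as slopes to the right and down, at radius r is drawn at 1 + k1 r^2 times it, then the intrinsics apply), "world_from_camera" (4x4, takes a point from camera to world coordinates). Camera axes: x right, y down, z forward; pixel columns grow to the right and rows downward; lengths in mm; the calibration is good to about 2 mm. A picture is of the moment at which its call begins. There is no depth.
- hand_in(): hands the job in; it is judged then, once.
Trained networks look in a picture, given as the dict that the camera call returned (one of the last four; its "shot" number tells which), for a name from the list of things; names that differ only in an ending like _2 or _b are one class to them, and where a whole thing is asked for, a point or a joint stands for the part that bears it (a point fixed in the world has none). Each returns a list of dicts, best first, with "p" (0 to 1); they miss things now and then, are a little off and sometimes report something else, mostly with a low value. They report only what shows in the picture. A call takes as long as a camera call. They do not tell look-alikes from the thing itself.
- find_in(query, picture): "xyz" ([x, y, z] in mm, in the coordinates of the camera as it stood for that picture, good to about 4 mm: the middle of the surface that is visible of it).
- regions_of(query, picture): "mask" (420x560 bool, what is visible of it).
- pinpoint(query, picture): "xyz" ([x, y, z] in mm, in the coordinates of the camera as it stood for that picture, good to about 4 mm: a listed point, or the origin of a listed thing).
The state is a dict: "time": time; "joint_pos": joint angles; "qd": joint speeds; "joint_efforts": joint torques, N m; "tool_pos": TCP position; "tcp_rot": TCP orientation; "ft_force": force on the tool from outside, world axes, zero at the start; "wrist_torque": the same for the moment, N m; "finger_gap": finger opening in mm; "grip_force": force on a finger pad.
Only numpy, scipy, OpenCV 4.12 (cv2) and the standard library are available. Lean on these libraries where they do the work, as an engineer would, in place of code of your own. Each camera call takes 0.05 s, during which the arm holds its last target. There are 200 camera calls.

## Working session

There is one attempt and no reset: what is moved stays moved. The work goes in short steps, Python scripts to look and compute and a tool call to move; the robot and the scene stay as the last step left them, time stands still between calls to the robot, and variables do not carry over. Pictures are saved under pics/ and viewed, at most 10 in all, crops included, and the job is handed in when it is done.

Besides the shell and the picture viewer there is one more tool, called in YAML: its name, and indented under it one key for each argument. play_rows: Moves the arm, as the interface text tells. Its arguments: {"type":"object","properties":{"increments":{"type":"array","items":{"type":"array"}},"force":{"type":"number"}},"required":["increments"]}

```bash
mkdir -p pics; cat > h.py <<'E'
from bench import *
import numpy as np, cv2
def W(s,p):
    T=np.array(s["world_from_camera"]); return T[:3,:3]@np.array(p)+T[:3,3]
def pt(s,u,v,z):
    K=np.array(s["intrinsics"]); 
    d=np.array([s["k1"],0,0,0],float)
    n=cv2.undistortPoints(np.array([[[u,v]]],float),K,d)[0,0]
    T=np.array(s["world_from_camera"]); r=T[:3,:3]@np.array([n[0],n[1],1]); o=T[:3,3]
    return o+r*(z-o[2])/r[2]
def px(s,p):
    T=np.array(s["world_from_camera"]); c=T[:3,:3].T@(np.array(p,float)-T[:3,3]); x,y=c[0]/c[2],c[1]/c[2]
    f=1+s["k1"]*(x*x+y*y); K=np.array(s["intrinsics"]); return (K@np.array([x*f,y*f,1]))[:2]
def save(s,n): cv2.imwrite("pics/"+n+".png",s["color"][:,:,::-1])
E
python3 - <<'E'
from h import *
for n in ("top","scene"):
    s=snapshot(n); save(s,n+"0")
    print(n,s["k1"],np.round(s["world_from_camera"],2).tolist())
    for q in "trimmer handwheel spoke0 spoke1 spoke2 gauge_face block_front block_back trim_line book_weight stamp wax reel".split():
        print(q,[(round(r["p"],2),np.round(W(s,r["xyz"])).tolist()) for r in pinpoint(q,s)[:3]])
print(sense())
E
```

```text
top -0.11395272605804244 [[0.01, -1.0, 0.05, 471.36], [-1.0, -0.01, -0.0, 292.1], [0.0, -0.05, -1.0, 1189.46], [0.0, 0.0, 0.0, 1.0]]
trimmer [(0.55, [454.0, 348.0, -0.0]), (0.49, [437.0, 298.0, 82.0])]
handwheel [(0.57, [450.0, 350.0, 83.0]), (0.23, [714.0, 237.0, 21.0])]
spoke0 [(0.72, [503.0, 366.0, 86.0]), (0.67, [442.0, 297.0, 85.0])]
spoke1 [(0.72, [503.0, 366.0, 86.0]), (0.67, [442.0, 297.0, 85.0])]
spoke2 [(0.72, [503.0, 366.0, 86.0]), (0.67, [442.0, 297.0, 85.0])]
gauge_face [(0.58, [552.0, 307.0, 41.0])]
block_front [(0.87, [701.0, 248.0, 38.0])]
block_back [(0.87, [567.0, 303.0, 43.0])]
trim_line [(0.65, [713.0, 237.0, 22.0])]
book_weight [(0.94, [655.0, 296.0, 60.0]), (0.87, [331.0, 622.0, 0.0]), (0.63, [539.0, -7.0, 3.0])]
stamp [(0.75, [437.0, 490.0, 0.0])]
wax [(0.49, [290.0, 359.0, 1.0]), (0.38, [525.0, 456.0, -4.0])]
reel [(0.6, [523.0, 457.0, -2.0])]
scene 0.034579109899532195 [[0.88, -0.4, 0.26, 236.83], [-0.47, -0.74, 0.48, -198.4], [-0.0, -0.55, -0.84, 967.6], [0.0, 0.0, 0.0, 1.0]]
trimmer [(0.68, [454.0, 341.0, 87.0])]
handwheel [(0.77, [454.0, 341.0, 89.0])]
spo
[... 681 characters left out ...]
0, -2.0])]
{'time': 1.4, 'joint_pos': array([ 6.63815238e+01,  7.47349542e+00,  8.52663237e+01,  1.21981145e-04,
        8.72600946e+01, -4.89233244e+00]), 'qd': array([ 0.07164396, -0.06983889,  0.07392099, -0.00406232, -0.03004201,
       -0.01175713]), 'joint_efforts': array([ 5.46938991e-04, -5.69301260e+01, -5.00862265e+01, -1.57682343e-04,
        1.24976010e-03,  8.42121551e-06]), 'tool_pos': array([192.60598523, 568.26648339, 231.28208523]), 'tcp_rot': array([ 1.79999904e+02, -1.14042919e-04,  1.61273850e+02]), 'ft_force': array([ 0.33826237,  0.16392399, -0.03714515]), 'wrist_torque': array([ 0.01508763, -0.01774797, -0.02602525]), 'grip_force': 0.0, 'finger_gap': 85.24880865615376}
```

View pics/top0.png

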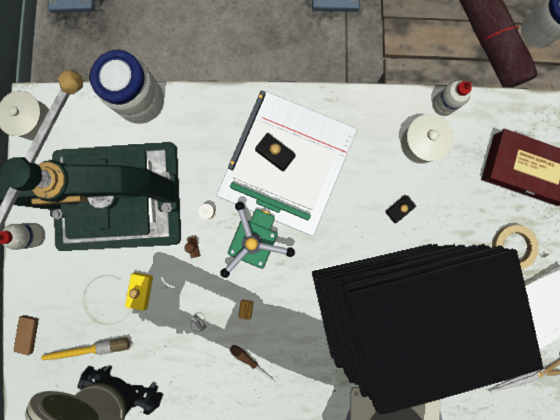

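View pics/scene0.png

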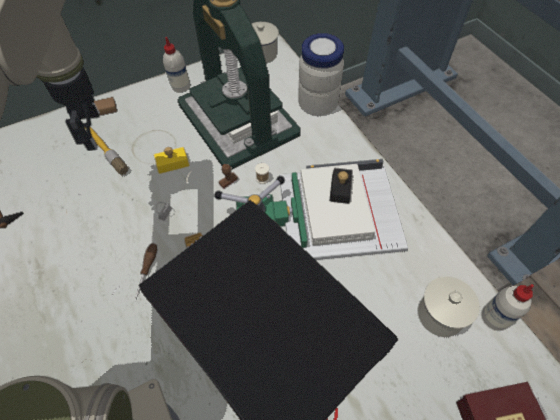

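Both views show the wheel (top 252,243), its balls (240,205), (291,252), (225,273), the block with its black weight, and the red line ahead. A black panel hangs nearer the cameras, so I'll locate it and measure the rest.

```bash
python3 - <<'E'
from h import *
s=snapshot("top"); c=snapshot("scene")
def tri(a,b):
    A=[];o=[]
    for S,p in((s,a),(c,b)):
        q=pt(S,*p,0); t=np.array(S["world_from_camera"])[:3,3]; A.append((q-t)/np.linalg.norm(q-t)); o.append(t)
    k=np.linalg.lstsq(np.array([A[0],-A[1]]).T,o[1]-o[0],rcond=None)[0]
    P,Q=o[0]+k[0]*A[0],o[1]+k[1]*A[1]; return np.round((P+Q)/2).tolist(),round(np.linalg.norm(P-Q))
for a in [(313,270),(345,290),(432,246),(518,248),(541,350),(375,410)]:
    for b in [(250,205),(397,338),(140,288)]:
        r=tri(a,b)
        if r[1]<40: print(a,b,r)
print("base px",px(s,[0,0,0]),px(c,[0,0,0]),"tcp",px(s,[192,568,231]),px(c,[192,568,231]))
for u,v in [(240,205),(291,252),(225,273),(252,243)]: print(pt(s,u,v,85 if u!=252 else 103).round(1))
for k,(i,x0,x1,y0,y1) in {"t":(s,190,380,80,290),"c":(c,200,420,140,260)}.items():
    cv2.imwrite(f"pics/crop{k}.png",cv2.resize(i["color"][y0:y1,x0:x1,::-1],None,fx=2.8 if k=="t" else 3.5,fy=2.8 if k=="t" else 3.5,interpolation=cv2.INTER_CUBIC))
E
```

```text
(313, 270) (250, 205) ([402.0, 226.0, 273.0], 11)
(345, 290) (250, 205) ([379.0, 176.0, 357.0], 2)
(518, 248) (397, 338) ([451.0, -114.0, 381.0], 3)
(541, 350) (250, 205) ([326.0, -6.0, 644.0], 32)
(375, 410) (140, 288) ([176.0, 122.0, 359.0], 0)
base px [394.5024554  429.16494078] [119.55128971 462.60325616] tcp [133.72961219 376.05252541] [ 95.54272665 136.81848075]
[537.2 374.1  85. ]
[433.3 259.   85. ]
[385.1 405.7  85. ]
[452.8 345.3 103. ]
```

View pics/cropt.png

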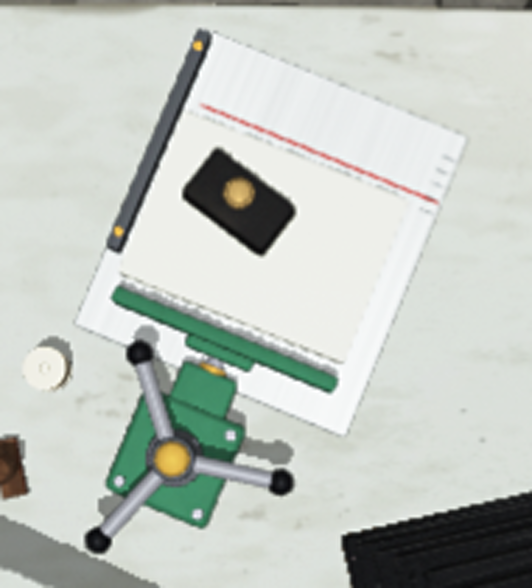

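The crop shows the wheel centre at about crop (172,458), with its balls clear of the neck. The block front is a few mm short of the red line, and the black slab's edge is at lower right. I'll check that slab, because the arm has to pass it.

```bash
python3 - <<'E'
from h import *
s=snapshot("top")
g=np.clip(s["color"].astype(float)/255,0,1)**.4*255
cv2.imwrite("pics/slab.png",cv2.resize(g[225:420,290:560,::-1].astype(np.uint8),None,fx=2.8,fy=2.8,interpolation=cv2.INTER_CUBIC))
for q in("stamp","wax","reel"): print(q,[(round(r["p"],2),W(s,r["xyz"]).round().tolist()) for r in find_in(q,s)])
# block, line
print("line ends",[pt(s,190+a/2.8,80+b/2.8,20).round(1) for a,b in((203,106),(436,201))])
print("front edge",[pt(s,190+a/2.8,80+b/2.8,62).round(1) for a,b in((190,113),(405,197))])
print("rear edge",[pt(s,190+a/2.8,80+b/2.8,62).round(1) for a,b in((122,276),(342,362))])
print("gauge top front",[pt(s,190+a/2.8,80+b/2.8,57).round(1) for a,b in((120,285),(338,377))])
E
```

```text
stamp [(0.67, [438.0, 492.0, 15.0])]
wax [(0.7, [293.0, 360.0, 9.0])]
reel [(0.63, [525.0, 456.0, 46.0]), (0.51, [626.0, 262.0, 62.0])]
line ends [array([751. , 328.1,  20. ]), array([671.1, 128.2,  20. ])]
front edge [array([735. , 337.4,  62. ]), array([666.9, 159.7,  62. ])]
rear edge [array([599.1, 391.4,  62. ]), array([530.4, 210.9,  62. ])]
gauge top front [array([592.2, 393.4,  57. ]), array([518.3, 213.7,  57. ])]
```

View pics/slab.png

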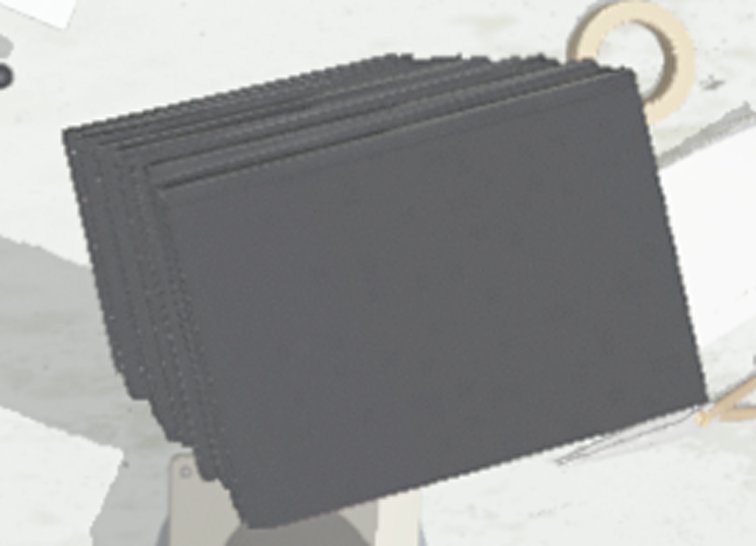

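The black object is an uneven pile of boards on the bench, about 360 mm high, at x 176–451 and y < ~230. The arm can stay on its +y side. I measure 17 mm from block to line and about 10 mm from gauge to block, so the wheel needs about 2.2 rad in total. I'll push the 138° spoke from its counter-clockwise side, and first go above that spot with the fingers shut.

play_rows:
  increments:
    - [-1,[-32.4,-16.3,0],0]
    - [-1,[-32.4,-16.3,0],0]
    - [-1,[-32.4,-16.3,0],0]
    - [-1,[-32.4,-16.3,0],0]
    - [-1,[-32.4,-16.3,0],0]
    - [-1,[-32.4,-16.3,0],0]
    - [-1,[-32.4,-16.3,0],0]
    - [-1,[-32.4,-16.3,0],0]
    - [-1,[0,0,0],0.1]
    - [-1,[0,0,0],0.1]
    - [-1,[0,0,0],0.1]
    - [-1,[0,0,0],0.1]
  force: 40

```text
time: 2.7
tool_pos: [396.6, 361.2, 231.4]
tcp_rot: [180.0, -0.0, 138.0]
ft_force: [-0.7, -0.2, 0.3]
finger_gap: 0.0
grip_force: 0.0
```

```bash
python3 - <<'E'
from h import *
x=sense(); print(x["joint_pos"].round(1),x["ft_force"])
s=snapshot("scene"); save(s,"scene1")
E
```

```text
[ 36.8  -2.4  95.4   0.   87.  -11.2] [-0.65712335 -0.24473703  0.30307355]
```

View pics/scene1.png

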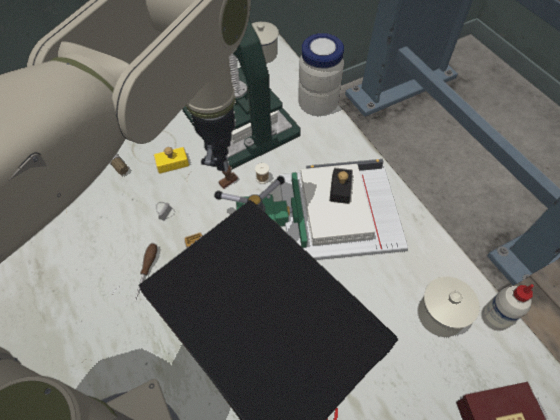

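The forearm is high and well left of the pile, and the gripper is over the gap behind the spoke, so it's clear to descend.

play_rows:
  increments:
    - [-1,[0,0,30],0]
    - [-1,[0,0,30],0]
    - [-1,[0,0,30],0]
    - [-1,[0,0,30],0]
    - [-1,[0,0,30],0]
    - [-1,[0,0,8],0]
    - [-1,[0,0,0],0]
    - [-1,[0,2,0],0]
    - [-1,[0,2,0],0]
    - [-1,[0,2,0],0]
    - [-1,[0,2,0],0]
    - [-1,[0,0,0],0]

```text
time: 3.75
tool_pos: [402.5, 368.4, 74.9]
tcp_rot: [179.9, 0.0, 138.4]
ft_force: [-0.5, -0.5, 1.5]
finger_gap: -0.1
grip_force: 0.9
```

play_rows:
  increments:
    - [-1,[0.9,3.1,0],0.06]
    - [-1,[0.9,3.1,0],0.06]
    - [-1,[0.9,3.1,0],0.06]
    - [-1,[0.9,3.1,0],0.06]
    - [-1,[0.9,3.1,0],0.06]
    - [-1,[0.9,3.1,0],0.06]
    - [-1,[0.9,3.1,0],0.06]
    - [-1,[0.9,3.1,0],0.06]
    - [-1,[0.9,3.1,0],0.06]
    - [-1,[0.9,3.1,0],0.06]
    - [-1,[0,0,0],0]

```text
time: 4.67
tool_pos: [422.8, 392.4, 74.1]
tcp_rot: [179.9, -0.1, 103.8]
ft_force: [-1.4, 0.3, 1.9]
finger_gap: -0.1
grip_force: 1.0
```

```bash
cat >> h.py <<'E'
C=np.array([452,346.])
n=np.array([.9286,-.371])
def look(tag,crop=True):
    s=snapshot("top"); x=sense()
    sp=[W(s,r["xyz"]) for r in pinpoint("spoke0",s)]
    print("spokes",[(np.degrees(np.arctan2(*(p[:2]-C)[::-1])).round(1),np.linalg.norm(p[:2]-C).round()) for p in sp])
    print({q:[(round(r["p"],2),float(((W(s,r["xyz"])[:2]-C)@n).round(1))) for r in pinpoint(q,s)[:1]] for q in("gauge_face","block_back","block_front","trim_line")})
    print(x["tool_pos"].round(1),x["tcp_rot"].round(1),x["ft_force"].round(1))
    if crop: cv2.imwrite(f"pics/{tag}.png",cv2.resize(s["color"][80:290,190:380,::-1],None,fx=2.8,fy=2.8,interpolation=cv2.INTER_CUBIC))
    return s
E
python3 -c "
from h import *
look('a1')"
```

```text
spokes [(np.float64(-15.0), np.float64(53.0)), (np.float64(-141.4), np.float64(52.0))]
{'gauge_face': [], 'block_back': [(0.93, 122.8)], 'block_front': [(0.9, 268.4)], 'trim_line': [(0.67, 123.0)]}
[422.8 392.2  74. ] [179.9  -0.  104. ] [-0.9  0.1  0.3]
```

View pics/a1.png

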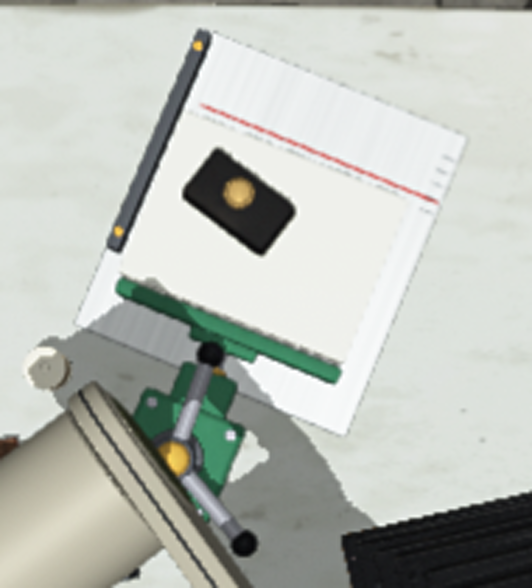

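The wheel has turned. The spoke that was at 18° now points along about -16° (ball at crop 210,354), and the gauge has advanced nearly to the block. I'll carry on.

play_rows:
  increments:
    - [-1,[0.9,3.1,0],0.06]
    - [-1,[0.9,3.1,0],0.06]
    - [-1,[0.9,3.1,0],0.06]
    - [-1,[0.9,3.1,0],0.06]
    - [-1,[0.9,3.1,0],0.06]
    - [-1,[0.9,3.1,0],0.06]
    - [-1,[0.9,3.1,0],0.06]
    - [-1,[0.9,3.1,0],0.06]
    - [-1,[0.9,3.1,0],0.06]
    - [-1,[0.9,3.1,0],0.06]
    - [-1,[0.9,3.1,0],0.06]
    - [-1,[0,0,0],0]

```text
time: 5.97
tool_pos: [456.0, 400.3, 73.3]
tcp_rot: [-179.9, -0.1, 66.0]
ft_force: [-2.6, 4.4, -0.0]
finger_gap: -0.2
grip_force: 2.0
```

```bash
python3 -c "
from h import *
look('a2')"
```

```text
spokes [(np.float64(-55.9), np.float64(50.0)), (np.float64(179.4), np.float64(54.0)), (np.float64(114.1), np.float64(3.0))]
{'gauge_face': [(0.8, 122.2)], 'block_back': [(0.78, 130.0)], 'block_front': [(0.64, 272.8)], 'trim_line': [(0.75, 42.7)]}
[456.  400.2  73.3] [-1.799e+02 -1.000e-01  6.620e+01] [-2.3  5.  -0.6]
```

View pics/a2.png

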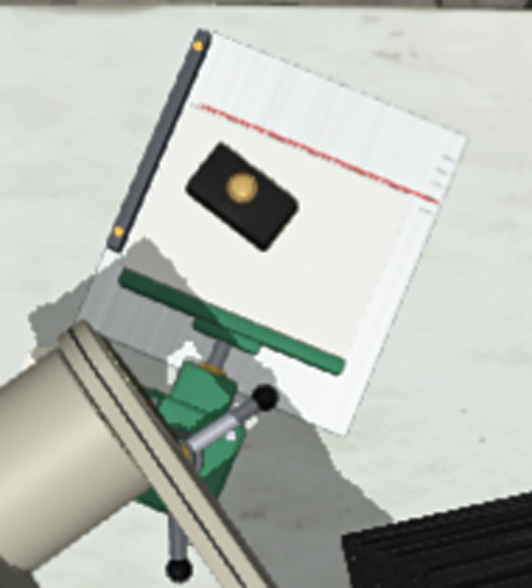

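The gauge has met the block, which moved about 4 mm toward the line; the ball of the next spoke is at crop (265,398). I'll measure the remaining distance with rectified profiles.

```bash
cat >> h.py <<'E'
tdir=np.array([.371,.9286])
def rect(s,img,z,y0,y1,x0,x1,st=.5):
    # rows: along n from C ; cols: along tdir from C
    ys=np.arange(y0,y1,st); xs=np.arange(x0,x1,st)
    T=np.array(s["world_from_camera"]); K=np.array(s["intrinsics"])
    Y,X=np.meshgrid(ys,xs,indexing="ij")
    P=np.stack([C[0]+Y*n[0]+X*tdir[0],C[1]+Y*n[1]+X*tdir[1],np.full_like(Y,z)],-1)
    c=(P-T[:3,3])@T[:3,:3]; a=c[...,:2]/c[...,2:]; a=a*(1+s["k1"]*(a**2).sum(-1,keepdims=True))
    m=(a*[K[0,0],K[1,1]]+K[:2,2]).astype(np.float32)
    return cv2.remap(img,m[...,0],m[...,1],cv2.INTER_CUBIC).astype(float)
E
python3 - <<'E'
from h import *
for cam in("top","scene"):
    s=snapshot(cam)
    ims={"0":cv2.imread(f"pics/{cam}0.png"),"now":s["color"][:,:,::-1].copy()}
    for k,im in ims.items():
        for lo,hi in((-95,-60),(-40,0),(20,60),(70,95)):
            a=rect(s,im,20,255,310,lo,hi).mean(1); red=a[:,2]-a[:,:2].mean(1); w=np.clip(red-red.max()*.4,0,None); yl=255+.5*(w*np.arange(len(w))).sum()/w.sum()
            b=rect(s,im,62,248,292,lo,hi).mean(1); d=b[:,0]-b[:,2]  # blueness
            print(cam,k,(lo,hi),"line",yl.round(2),red.max().round(), "b-r @62:",d[::4].round().astype(int).tolist(), "g:",b[::4,1].round().astype(int).tolist())
E
```

```text
top 0 (-95, -60) line 284.25 81.0 b-r @62: [-4, -4, -4, -4, -4, -4, -4, -4, -4, -4, -1, 5, -2, -56, -77, -16, 7, 4, 3, 3, 3, 3] g: [239, 239, 239, 239, 239, 239, 239, 239, 239, 234, 222, 227, 231, 168, 143, 215, 243, 240, 238, 238, 238, 238]
top 0 (-40, 0) line 284.53 81.0 b-r @62: [-4, -4, -4, -4, -4, -4, -4, -4, -4, -4, 0, 6, 2, -46, -81, -25, 7, 4, 3, 3, 3, 3] g: [239, 239, 239, 239, 239, 239, 239, 239, 239, 232, 220, 228, 235, 177, 136, 203, 242, 239, 238, 237, 237, 237]
top 0 (20, 60) line 284.87 79.0 b-r @62: [-4, -4, -4, -4, -4, -4, -4, -4, -4, -4, 1, 5, 4, -34, -81, -35, 4, 5, 3, 3, 3, 3] g: [232, 239, 240, 239, 239, 239, 239, 239, 239, 231, 222, 232, 240, 192, 136, 192, 240, 241, 238, 238, 238, 238]
top 0 (70, 95) line 285.1 78.0 b-r @62: [-4, -4, -4, -4, -4, -4, -3, -4, -4, -4, 1, 5, 5, -22, -69, -36, 3, 5, 3, 3, 3, 3] g: [239, 239, 239, 239, 239, 239, 239, 239, 239, 228, 220, 233, 244, 209, 151, 191, 240, 243, 241, 240, 240, 240]
top now (-95, -60) line 284.04 86.0 b-r @62: [-4, -4, -4, -4, -4, -4, -4, -4, -4, -4, -3, -1, -14, -68, -78, -15, 7, 3, 3, 3, 2, 3] g: [240, 240,
[... 2074 characters left out ...]
18 48.0 b-r @62: [-7, -7, -7, -7, -7, -7, -7, -7, -7, -7, -6, -6, -16, -47, -35, 1, 4, 2, 1, 1, 2, 1] g: [219, 220, 220, 219, 219, 219, 219, 219, 219, 220, 220, 221, 208, 157, 161, 206, 211, 209, 208, 208, 208, 208]
scene now (20, 60) line 287.5 48.0 b-r @62: [-5, -6, -6, -7, -7, -6, -6, -6, -7, -6, -6, -6, -14, -41, -37, -2, 4, 2, 1, 1, 1, 1] g: [134, 168, 190, 202, 215, 221, 219, 219, 219, 219, 220, 220, 212, 169, 162, 206, 214, 213, 212, 212, 211, 212]
scene now (70, 95) line 287.63 45.0 b-r @62: [-3, -4, -4, -4, -6, -8, -7, -6, -6, -6, -6, -6, -8, -6, -1, 2, 2, 2, 3, 1, 2, 2] g: [107, 107, 109, 123, 156, 199, 222, 220, 218, 219, 219, 220, 218, 189, 139, 115, 113, 116, 116, 119, 121, 120]
```

play_rows:
  increments:
    - [-1,[1.0,3.1,0],0.06]
    - [-1,[1.0,3.1,0],0.06]
    - [-1,[1.0,3.1,0],0.06]
    - [-1,[1.0,3.1,0],0.06]
    - [-1,[1.0,3.1,0],0.06]
    - [-1,[1.0,3.1,0],0.06]
    - [-1,[1.0,3.1,0],0.06]
    - [-1,[1.0,3.1,0],0.06]
    - [-1,[1.0,3.1,0],0.06]
    - [-1,[1.0,3.1,0],0.06]
    - [-1,[1.0,3.1,0],0.06]
    - [-1,[0,0,0],0]

```text
time: 7.37
tool_pos: [488.9, 386.0, 73.4]
tcp_rot: [-179.9, -0.0, 28.2]
ft_force: [-0.9, 4.4, -1.1]
finger_gap: -0.0
grip_force: 2.2
```

```bash
cat > m.py <<'E'
from h import *
for cam in("top","scene"):
    s=snapshot(cam); im=s["color"][:,:,::-1].copy(); i0=cv2.imread(f"pics/{cam}0.png")
    # weight top-region displacement since start by template (z~115 plane)
    y0=140; A=rect(s,i0,110,140,270,-60,90).mean(2).astype(np.float32); B=rect(s,im,110,140,270,-60,90).mean(2).astype(np.float32)
    t=A<90; ys,xs=np.nonzero(t); a0,a1,b0,b1=ys.min(),ys.max(),xs.min(),xs.max()
    t=B<90; yb,xb=np.nonzero(t)
    print(cam,"weight centroid shift n,t",((yb.mean()-ys.mean())/2).round(2),((xb.mean()-xs.mean())/2).round(2),len(ys),len(yb))
    for lo,hi in((-95,-60),(-40,0),(20,60),(70,95)):
        b=rect(s,im,62,258,292,lo,hi).mean(1)
        print((lo,hi),"b-r",(b[::2,0]-b[::2,2]).round().astype(int).tolist(),"g",b[::2,1].round().astype(int).tolist())
x=sense();print(x["tool_pos"].round(1),x["tcp_rot"].round(1),x["ft_force"].round(1))
E
python3 m.py
```

```text
top weight centroid shift n,t 12.55 -0.84 13915 13952
(-95, -60) b-r [-4, -4, -4, -4, -4, -4, -4, -4, -4, -4, -4, -4, -4, -4, -4, -3, -4, -4, -4, -4, -4, -3, -1, 2, 3, 3, 3, 3, 3, 3, 3, 3, 3, 3] g [239, 239, 239, 239, 239, 239, 239, 239, 239, 239, 239, 239, 239, 239, 239, 239, 239, 240, 240, 238, 234, 230, 226, 227, 231, 236, 239, 239, 239, 239, 239, 239, 239, 238]
(-40, 0) b-r [-4, -4, -4, -4, -4, -4, -4, -4, -4, -4, -4, -4, -4, -4, -4, -4, -3, -4, -4, -4, -4, -3, -2, 1, 3, 4, 3, 3, 3, 3, 3, 3, 3, 3] g [239, 239, 239, 239, 239, 239, 239, 239, 239, 239, 239, 239, 239, 239, 239, 239, 239, 239, 239, 238, 235, 231, 227, 225, 229, 234, 238, 239, 238, 238, 238, 238, 238, 238]
(20, 60) b-r [-4, -4, -4, -4, -4, -4, -4, -4, -4, -4, -4, -4, -4, -4, -4, -4, -4, -4, -4, -4, -4, -4, -2, 0, 2, 3, 3, 3, 3, 3, 3, 3, 3, 3] g [186, 205, 221, 232, 238, 240, 240, 240, 239, 239, 239, 239, 239, 239, 239, 239, 239, 239, 240, 239, 236, 233, 229, 228, 230, 234, 238, 239, 239, 239, 238, 238, 238, 238]
(70, 95) b-r [-4, -4, -4, -4, -3, -4, -4, -4, -4, -4, -4, -4, -4, -4, -4, -4, -4, -4, -4, -4, -4, -4, -3, -1
[... 882 characters left out ...]
07, 207]
(20, 60) b-r [-6, -6, -7, -7, -7, -7, -6, -6, -6, -6, -6, -6, -7, -7, -7, -7, -7, -6, -6, -6, -6, -7, -6, -6, -4, -2, -1, 1, 2, 1, 1, 2, 2, 2] g [153, 168, 183, 195, 205, 213, 218, 220, 220, 219, 219, 219, 219, 219, 219, 218, 219, 219, 219, 219, 218, 218, 218, 216, 214, 213, 212, 212, 212, 211, 211, 211, 211, 211]
(70, 95) b-r [-4, -4, -3, -3, -3, -5, -6, -7, -7, -8, -8, -8, -7, -7, -6, -6, -6, -6, -6, -6, -6, -7, -9, -8, -6, -4, -1, 1, 2, 2, 2, 1, 1, 2] g [108, 110, 111, 115, 122, 133, 149, 168, 188, 204, 215, 220, 221, 220, 219, 218, 218, 219, 219, 220, 220, 221, 218, 208, 189, 163, 139, 124, 118, 117, 119, 120, 119, 118]
[488.7 386.   73.4] [-180.    -0.    28.5] [-0.6  5.5  0.1]
```

About 4.0 mm remain in both views, so I'll push 0.30 rad (3.6 mm).

play_rows:
  increments:
    - [-1,[1.0,3.1,0],0.06]
    - [-1,[1.0,3.1,0],0.06]
    - [-1,[1.0,3.1,0],0.06]
    - [-1,[1.0,3.1,0],0.06]
    - [-1,[1.0,3.1,0],0.06]
    - [-1,[0,0,0],0]
    - [-1,[0,0,0],0]

```text
time: 8.05
tool_pos: [499.0, 373.2, 73.4]
tcp_rot: [-180.0, -0.0, 11.3]
ft_force: [0.7, 3.5, -0.3]
finger_gap: 0.1
grip_force: 1.9
```

```bash
python3 m.py
```

```text
top weight centroid shift n,t 16.16 -0.91 13915 14012
(-95, -60) b-r [-4, -4, -4, -4, -4, -4, -4, -4, -4, -4, -4, -4, -4, -4, -3, -3, -3, -3, -4, -4, -4, -4, -4, -4, -3, -2, 0, 2, 3, 3, 3, 3, 3, 3] g [238, 238, 238, 238, 239, 238, 238, 238, 238, 238, 238, 238, 238, 238, 238, 238, 238, 238, 238, 239, 239, 239, 238, 236, 232, 229, 227, 229, 233, 237, 238, 238, 238, 238]
(-40, 0) b-r [-4, -4, -4, -4, -4, -4, -4, -3, -4, -4, -4, -4, -4, -4, -3, -3, -4, -4, -4, -4, -4, -4, -4, -4, -4, -3, -1, 2, 3, 3, 3, 3, 3, 3] g [238, 238, 238, 238, 238, 238, 238, 238, 238, 238, 238, 238, 238, 238, 238, 238, 238, 238, 238, 239, 239, 239, 238, 237, 234, 230, 228, 228, 231, 235, 237, 237, 237, 237]
(20, 60) b-r [-3, -3, -4, -4, -4, -4, -4, -4, -4, -4, -4, -4, -3, -4, -4, -4, -4, -4, -4, -4, -4, -4, -4, -4, -4, -3, -1, 1, 3, 3, 3, 3, 3, 3] g [114, 133, 151, 168, 185, 202, 217, 229, 236, 239, 240, 239, 239, 238, 238, 238, 238, 238, 238, 239, 239, 239, 239, 238, 234, 231, 228, 228, 230, 234, 237, 238, 238, 238]
(70, 95) b-r [-4, -4, -4, -4, -4, -4, -4, -4, -4, -4, -4, -4, -4, -4, -4, -4, -4, -4, -4, -4, -4,
[... 911 characters left out ...]
9]
(20, 60) b-r [-4, -5, -5, -5, -6, -6, -6, -7, -7, -7, -7, -6, -7, -7, -6, -6, -6, -6, -6, -7, -7, -6, -6, -6, -7, -7, -6, -5, -3, -1, 1, 1, 1, 1] g [99, 115, 131, 148, 163, 178, 191, 200, 204, 208, 212, 216, 220, 221, 220, 220, 220, 219, 219, 219, 219, 219, 219, 219, 219, 219, 218, 216, 214, 213, 212, 212, 212, 212]
(70, 95) b-r [-6, -3, -3, -2, -3, -4, -4, -4, -4, -5, -6, -7, -8, -8, -8, -7, -6, -6, -6, -6, -6, -6, -6, -6, -7, -8, -8, -8, -6, -3, -1, 1, 2, 3] g [104, 103, 104, 105, 106, 107, 111, 116, 124, 134, 148, 167, 188, 207, 219, 223, 222, 220, 219, 219, 219, 220, 220, 220, 221, 221, 219, 209, 189, 162, 138, 123, 117, 116]
[499.1 373.1  73.4] [-180.    -0.    11.3] [ 0.5  3.6 -0.3]
```

The edge is within about 0.3 mm of the line in both views. I'll back off the spoke and go up.

play_rows:
  increments:
    - [-1,[0,-3,0],0]
    - [-1,[0,-4,0],0]
    - [-1,[0,-5,0],0]
    - [-1,[0,0,0],0]
    - [-1,[0,0,-25],0]
    - [-1,[0,0,-35],0]
    - [-1,[0,0,-35],0]
    - [-1,[0,0,-35],0]
    - [-1,[0,0,-20],0]
    - [-1,[0,0,0],0]
    - [-1,[0,0,0],0]

```text
time: 9.07
tool_pos: [497.6, 385.4, 225.4]
tcp_rot: [-179.9, -0.2, 11.2]
ft_force: [-0.1, -0.5, -0.6]
finger_gap: 0.2
grip_force: 0.0
```

```bash
python3 m.py | cut -c1-150; python3 -c "
from h import *
look('fin')"
```

```text
top weight centroid shift n,t 16.03 -0.57 13915 14148
(-95, -60) b-r [-4, -4, -4, -4, -4, -4, -4, -4, -4, -4, -4, -4, -4, -4, -4, -4, -4, -4, -4, -4, -4, -4, -4, -4, -4, -2, 0, 2, 3, 3, 3, 3, 3, 3] g [238
(-40, 0) b-r [-4, -4, -4, -4, -4, -4, -4, -4, -4, -4, -4, -4, -4, -4, -4, -4, -4, -4, -4, -4, -4, -4, -4, -4, -4, -2, -1, 2, 3, 3, 3, 3, 3, 3] g [238,
(20, 60) b-r [-3, -3, -3, -4, -4, -4, -5, -4, -4, -4, -4, -4, -4, -4, -4, -4, -4, -4, -4, -4, -4, -4, -4, -4, -4, -3, -1, 1, 3, 3, 3, 3, 2, 2] g [113,
(70, 95) b-r [-4, -4, -4, -4, -4, -4, -4, -4, -3, -4, -4, -4, -4, -4, -4, -4, -4, -4, -4, -4, -4, -4, -4, -4, -4, -3, -2, 0, 2, 3, 3, 3, 3, 3] g [237,
scene weight centroid shift n,t 7.88 0.88 17600 17922
(-95, -60) b-r [-7, -7, -6, -6, -6, -6, -7, -7, -6, -6, -6, -7, -7, -7, -7, -7, -7, -7, -6, -6, -6, -7, -7, -7, -7, -7, -7, -6, -3, 0, 2, 2, 2, 2] g [
(-40, 0) b-r [-7, -7, -7, -7, -7, -7, -8, -7, -7, -7, -7, -7, -7, -7, -7, -8, -7, -7, -7, -7, -7, -7, -8, -7, -7, -7, -7, -6, -4, -1, 1, 1, 1, 1] g [2
(20, 60) b-r [-5, -5, -5, -6, -6, -6, -7, -7, -7, -7, -7, -7, -7, -7, -7, -7, -7, -7, -7, -7, -7, -7, -7, -7, -7, -7, -7, -6, -4, -1, 1, 2, 1, 2] g [9
(70, 95) b-r [-7, -4, -4, -3, -3, -3, -3, -4, -5, -5, -5, -6, -7, -8, -8, -8, -7, -6, -6, -7, -7, -7, -7, -7, -8, -9, -9, -8, -6, -4, -1, 1, 2, 2] g [
[496.1 384.4 221.9] [1.799e+02 1.000e-01 1.120e+01] [-0.1  0.1 -0.5]
spokes [(np.float64(7.2), np.float64(53.0)), (np.float64(-116.6), np.float64(51.0)), (np.float64(125.5), np.float64(62.0))]
{'gauge_face': [(0.62, 136.6)], 'block_back': [(0.64, 141.5)], 'block_front': [(0.8, 285.1)], 'trim_line': []}
[495.8 384.2 221.2] [179.9   0.2  11.2] [-0.3 -0.2 -0.9]
```

View pics/fin.png

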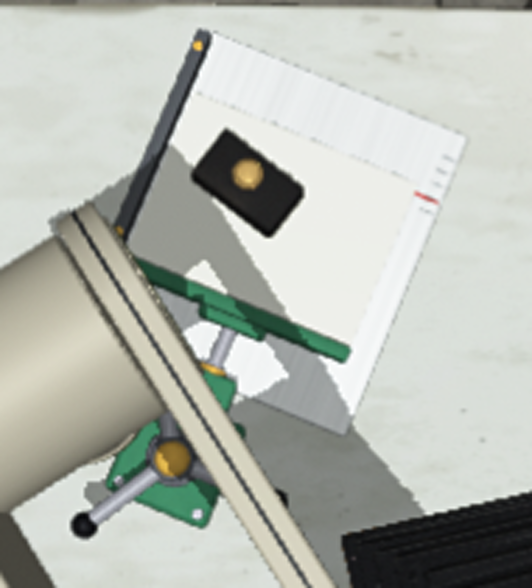

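The front edge stands over the line: the red stub shows only beside the block, at crop (425,197). The gauge is flush with the block, the weight is standing and the tool is clear. I'm handing in.

```bash
python3 -c "
from bench import *
print(hand_in())"
```

```text
the job is handed in; nothing more can be done
None
```

I turned the wheel about 2.2 rad clockwise and handed the job in: the block's leading edge measured within about 0.3 mm of the red line in both cameras, with the gauge up against the block, the weight standing and the tool clear. The hand-in call did not return a verdict.

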